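Hang the caddy and bottle brush back on the cupboard-door rail

ROBOT

A 6-joint arm with a two-finger parallel gripper is mounted at the origin on the work surface. World frame = base frame: x ahead of the robot, y to its left, z up, the work surface at z = 0. Lengths are in mm, angles in degrees, forces in N, time in s.
With the tool pointing down it reaches from about 375 to 900 mm from the base axis. Payload 3.1 kg.
Tool frame: the origin (TCP) lies midway between the tips of the shut fingers; the grasp point (between the pads) lies 19 mm behind it; z points along the fingers, y is the line along which they close (so a half turn about z gives the same grasp; the last joint's range is limited). The gripper opens to 85 mm and grips with 20 to 120 N. Pads are 22 mm wide; open, the fingers measure 114 mm over their backs; the gripper's body (76 mm by 85 mm) begins 54 mm behind the grasp point. The pads swing forward as they close: fully open they stand 13 mm farther back than shut.
Start: joints at [-86.087, 30.224, 82.088, -0, 67.689, -10.227], TCP at [152.714, -606.032, 231.31] pointing down, gripper open.
Joint ranges: [-176.69, 176.69], [-43.24, 126.21], [12.49, 139.97], [-82, 262], [0, 151.66], [-163.58, 163.58]. Speed limits (degrees/s): [159.86, 159.86, 180, 180, 180, 180].

INTERFACE

Orientations are given as a 3x3 rotation matrix whose columns are the frame's x, y, z axes.
In Python, from cell import * gives the robot as it stands. The module is installed in compiled form; this text tells all that it offers.
- The arm moves only by the shell command python3 -m handwheel 'ROWS'. ROWS is JSON, a list of rows, each a list of 7 numbers: the shift along the tool's x, y, z in mm, then the turn, a rotation vector about the tool's x, y, z in rad, then the finger opening in mm, from 0 to 85.4. In form: [[x, y, z, ax, ay, az, gripper], ...]. A call has 1 to 5 rows; each row is the pose to reach, as a shift and turn from the pose commanded when the call began, along the tool's axes at that moment; what a row does not reach only later rows make up. A row lasts 1/10 s, in which the tool goes at most 50 mm and 8.59 degrees, less where a joint would pass 70% of its speed; a pose out of reach is approached as far as the arm can. A call with a gripper value outside its range is refused whole. The fingers move at their own pace and stop on an object; the grip force is fixed at half the most. Time passes only in rows, so rows that repeat a pose let the fingers close. It gives the time, the measured TCP pose, the force, the opening and the grip force at its end, in the units of the state.
- get_obs(): the state, without advancing time (a new reading comes with each control period).
- snapshot(name): name is "scene" or "top" or "wrist"; returns a dict with "pixels" (480x640x3 uint8, red, green, blue), "intrinsics" (3x3 intrinsics, pixels), "cam_to_world" (4x4, takes a point from camera to world coordinates). Camera axes: x right, y down, z forward; pixel columns grow to the right and rows downward; lengths in mm; the calibration is good to about 2 mm. A picture is of the moment at which its call begins. There is no depth.
- finish_job(): hands the job in; it is judged then, once.
Trained networks look in the newest picture that a camera, given by its name, has taken for a name from the list of things; names that differ only in an ending like _2 or _b are one class to them, and where a whole thing is asked for, a point or a joint stands for the part that bears it (a point fixed in the world has none). Each returns a list of dicts, best first, with "conf" (0 to 1); they miss things now and then, are a little off and sometimes report something else, mostly with a low value. They report only what shows in the picture. A call takes as long as a camera call.
- spot_in(camera, target): "rect" ([left, top, width, height] in pixels, round what is visible of it).
- cut_out(camera, target): "region" (480x640 bool, what is visible of it) and "rect" ([left, top, width, height] in pixels, round what is visible of it).
- mark_of(camera, target): "xy" ([column, row] in pixels: a listed point, or the origin of a listed thing).
The state is a dict: "t": time; "joints": joint angles; "joint_vel": joint speeds; "joint_efforts": joint torques, N m; "tool_pos": TCP position; "tcp_rot": TCP orientation; "ft_force": force on the tool from outside, world axes, zero at the start; "moment": the same for the moment, N m; "gripper_width": opening from 0.0 (shut) to 1.0 (fully open); "grasp_force": force on a finger pad.
Only numpy, scipy, OpenCV 4.12 (cv2) and the standard library are available. Lean on these libraries where they do the work, as an engineer would, in place of code of your own. Each camera call takes 0.05 s, during which the arm holds its last target. There are 200 camera calls.

TASK

Hang the blue hook caddy and the red-handled bottle brush back on the rail of the cupboard door's pegboard, each hooked fully down at the vacant place marked by its own colour (blue tag for the caddy, red tag for the brush) and hanging straight. Lower them between the things already hanging there, without dropping or slamming them onto the rail and without unhooking or shoving those neighbours, and leave everything standing on the base where it is.

Things in the scene. Friction and masses are not known exactly. Their poses are not given: they have to be found in the camera images.
- caddy: Blue plastic hook caddy, 192 mm tall, 0.12 to 0.22 kg, starts standing upright on the base. Origin: middle of the underside of its hook strap, the face that rests on the rail. z up, x along the rail when hung, +y toward the pegboard when hung. Its empty open box, 52 mm (x) x 42 mm (y from -46.5 to -4.5 mm), has its rim 55 mm and underside 150 mm below the origin.
- caddy_tab (a point): Centre of the caddy's solid grip tab, 24 mm (x) x 14 mm (y) x 38 mm tall, standing on top of the hook strap; 6.5 mm toward -y and 23 mm above the hook's origin. Same axes as the caddy. Below it the hook: a 4 mm strap, a plate down at -y, a lip 22 mm deep at +y, and between them a mouth 16 mm wide, from y = -4.5 to +11.5 mm of the hook's origin.
- brush: Red-handled bottle brush, 202 mm tall, 0.1 to 0.19 kg, starts standing upright on its flat bristle end. Origin: middle of the underside of its hook strap, the face that rests on the rail. z up, x along the rail when hung, +y toward the pegboard when hung. Round bristle head 46 mm across, axis at y = -27.5 mm, from 70 to 160 mm below the origin.
- brush_tab (a point): Centre of the brush's solid grip tab, 24 mm (x) x 14 mm (y) x 38 mm tall, standing on top of the hook strap; 6.5 mm toward -y and 23 mm above the hook's origin. Same axes as the brush. Below it the hook: a 4 mm strap, a plate down at -y, a lip 22 mm deep at +y, and between them a mouth 16 mm wide, from y = -4.5 to +11.5 mm of the hook's origin.
- mark_blue: Fixed blue tag, 36 x 22 mm on the pegboard's top edge with a stripe down the board, marking the caddy's vacant place; no obstacle. Origin: not on the tag but 53 mm in front of it, on the rail's top face and centre line, in the middle of the place. x along the rail, +y toward the board, z up. When the caddy hangs home its origin and axes agree with these.
- mark_red: Fixed red tag like the blue one, marking the bottle brush's vacant place; origin on the rail's top face and centre line in the middle of the place, x along the rail, +y toward the board, z up. When the brush hangs home its origin and axes agree with these.
- door: Fixed pegboard panel of the swing door, 398 mm long (x), 185 mm tall, its face at y = 45 mm and back at 68 mm. Origin: on the base under the middle of the hang rail; +y toward the board. The rail has five places 60 mm apart (x = -120 to 120 mm): three hold neighbours, two are vacant and never at the ends. A second bar under the rail (90 to 110 mm high) keeps hung things plumb.
- rail_mid (a point): Middle of the hang rail's top face, 200 mm above the base. The rail is a flat aluminium bar 360 mm long, 8 mm thick, 20 mm high. Same axes as the door.
- guard_mid (a point): Middle of the steel guard bar, 10 mm in diameter, that runs along the front of the door parallel to the rail, 66 mm in front of it, centre 85 mm above the base; hung things go down behind it. Arms at its ends, 174 mm either way, join it to the board.
- scraper: Neighbour hanging loose on the rail: aluminium scraper with black grip, 50 mm wide, up to 43 mm deep toward the robot-room side, reaching 30 mm above and 150 mm below the rail's top. Origin: middle of the underside of its hook strap, on the rail's top; x along the rail. Not to be unhooked or shoved.
- sweeper: Neighbour hanging loose on the rail: small green hand brush with white bristles, 48 mm wide, up to 43 mm deep toward the robot-room side, reaching 30 mm above and 150 mm below the rail's top. Origin: middle of the underside of its hook strap, on the rail's top; x along the rail. Not to be unhooked or shoved.
- scrub_block: Neighbour hanging loose on the rail: yellow block-shaped scrubber with a grey band, 51 mm wide, up to 43 mm deep toward the robot-room side, reaching 30 mm above and 150 mm below the rail's top. Origin: middle of the underside of its hook strap, on the rail's top; x along the rail. Not to be unhooked or shoved.
- dispenser: Bystander standing on the base: closed green pump dispenser with white pump, 72 mm across, 207 mm tall, nozzle reaching 44 mm from its axis. Origin: centre of its underside. To be left where it is.
- tubs: Bystander standing on the base: stacked pair of empty plastic tubs (grey outside, white inside), 95 x 80 mm, 72 mm tall. Origin: centre of its underside. To be left where it is.
- tin: Bystander standing on the base: yellow tin with a paper label, 70 mm across, 115 mm tall. Origin: centre of its underside. To be left where it is.
- soap_dish: Bystander standing on the base: orange dish with a blue soap bar in it, 95 x 68 mm, 27 mm tall. Origin: centre of its underside. To be left where it is.

How it is judged (in metres and radians):
At the end, for the whole second after the job is handed in: Caddy at blue, brush at red: hook origin within 14 mm along the rail, 13 mm before to 10 mm behind, 5 mm in height; upright within 0.12 rad, square within 0.2 rad, at rest. Hung neighbours within 20 mm and 0.15 rad of upright; things on the base within 30 mm of their starts (x of caddy in the frame of mark_blue between -0.014 and 0.014 m and y of caddy in the frame of mark_blue between -0.013 and 0.01 m and z of caddy in the frame of mark_blue between -0.005 and 0.005 m and angle between each of caddy, brush's own z axis and vertical below 0.12 rad and angle between the x axis of caddy and the x axis of mark_blue, either way round below 0.2 rad and linear speed of each of caddy, brush below 0.02 m/s and x of brush in the frame of mark_red between -0.014 and 0.014 m and y of brush in the frame of mark_red between -0.013 and 0.01 m and z of brush in the frame of mark_red between -0.005 and 0.005 m and angle between the x axis of brush and the x axis of mark_red, either way round below 0.2 rad and not (distance of scraper from where it was at the start of the episode above 0.02 m) and not (distance of sweeper from where it was at the start of the episode above 0.02 m) and not (distance of scrub_block from where it was at the start of the episode above 0.02 m) and angle between each of scraper, sweeper, scrub_block's own z axis and vertical below 0.15 rad and not (distance of dispenser from where it was at the start of the episode above 0.03 m) and not (distance of tubs from where it was at the start of the episode above 0.03 m) and not (distance of tin from where it was at the start of the episode above 0.03 m) and not (distance of soap_dish from where it was at the start of the episode above 0.03 m)); the robot touches nothing.
It fails at once if a hanging neighbour is unhooked or shoved more than 20 mm (distance of any of scraper, sweeper, scrub_block from where it was at the start of the episode above 0.02 m).
It fails at once if a thing standing on the base is pushed more than 30 mm or knocked over (distance of any of dispenser, tubs, tin, soap_dish from where it was at the start of the episode above 0.03 m or angle between any of dispenser, tubs, tin, soap_dish's own z axis and vertical above 0.5 rad).
It fails at once if the caddy or the brush is let go while its hook is more than 15 mm above the rail's top ((contact force between the fingers and caddy below 0.3 N and height (world z) of caddy above 0.215 m) or (contact force between the fingers and brush below 0.3 N and height (world z) of brush above 0.215 m)).
It fails at once if the caddy or the brush is slammed onto the door (over 60 N) (contact force between any of caddy, brush and door above 60 N).
It also fails if it takes over 58 s, if anything falls off the work surface, if the arm or the gripper's body presses on something with over 40 N, if the wrist force passes 120 N, or if a joint passes its speed limit or range.

## Working session

There is one attempt and no reset: what is moved stays moved. The work goes in short steps, Python scripts to look and compute and a shell command to move; the robot and the scene stay as the last step left them, time stands still between calls to the robot, and variables do not carry over. Pictures are saved under pics/ and viewed, at most 10 in all, crops included, and the job is handed in when it is done.

```bash
mkdir -p pics; cat > h.py <<'E'
from cell import *
import numpy as np, cv2
def save(n,s): cv2.imwrite(n,cv2.cvtColor(s["pixels"],cv2.COLOR_RGB2BGR))
def ray(s,xy):
    K=np.array(s["intrinsics"]);T=np.array(s["cam_to_world"])
    d=T[:3,:3]@np.linalg.solve(K,[xy[0],xy[1],1.]);return T[:3,3],d/np.linalg.norm(d)
def tri(rs):
    A=np.zeros((3,3));b=np.zeros(3)
    for o,d in rs:
        P=np.eye(3)-np.outer(d,d);A+=P;b+=P@o
    p=np.linalg.solve(A,b);return p,[round(float(np.linalg.norm((np.eye(3)-np.outer(d,d))@(p-o))),1) for o,d in rs]
def atz(r,z): o,d=r;return o+d*(z-o[2])/d[2]
def proj(s,p):
    K=np.array(s["intrinsics"]);T=np.linalg.inv(np.array(s["cam_to_world"]))
    q=K@(T[:3,:3]@np.array(p)+T[:3,3]);return q[:2]/q[2]
E
python3 - <<'E'
from h import *
np.set_printoptions(precision=1,suppress=True)
S={c:snapshot(c) for c in("scene","top")}
for c in S: save(f"pics/{c}0.png",S[c]); print(c,np.array(S[c]["cam_to_world"])[:3])
for n in "caddy caddy_tab brush brush_tab mark_blue mark_red door rail_mid guard_mid scraper sweeper scrub_block dispenser tubs tin soap_dish".split():
    m={c:mark_of(c,n) for c in S}
    print(n,{c:[(np.round(r["xy"],0),round(r["conf"],2)) for r in m[c][:2]] for c in m})
    if all(m.values()): print("   ",*tri([ray(S[c],m[c][0]["xy"]) for c in S]))
o=get_obs();print(o["t"],o["tool_pos"],np.array(o["tcp_rot"]))
E
```

```text
scene [[   0.6    0.4   -0.7 1348.5]
 [   0.8   -0.3    0.5 -604.2]
 [   0.    -0.8   -0.5  754.7]]
top [[  -0.    -1.     0.1  413.3]
 [  -1.     0.     0.     3.6]
 [  -0.    -0.1   -1.  1328.1]]
caddy {'scene': [(array([204., 291.]), 0.77), (array([391., 228.]), 0.28)], 'top': [(array([461., 194.]), 0.68)]}
    [ 616.7 -286.9  157.9] [2.0, 2.0]
caddy_tab {'scene': [(array([201., 285.]), 0.73), (array([224., 221.]), 0.66)], 'top': [(array([464., 194.]), 0.6)]}
    [ 615.6 -290.5  171.1] [2.3, 2.3]
brush {'scene': [(array([229., 230.]), 0.58)], 'top': [(array([400., 282.]), 0.81)]}
    [ 449.2 -152.1  161.1] [8.4, 8.4]
brush_tab {'scene': [(array([223., 220.]), 0.94), (array([230., 229.]), 0.54)], 'top': [(array([400., 278.]), 0.56)]}
    [ 451.5 -155.9  189. ] [0.2, 0.2]
mark_blue {'scene': [(array([432., 186.]), 0.79), (array([457., 196.]), 0.67)], 'top': [(array([154., 187.]), 0.74), (array([323., 209.]), 0.74)]}
    [627.6 310.5 208.5] [0.4, 0.4]
mark_red {'scene': [(array([388., 174.]), 0.67), (array([229., 232.]), 0.4)], 'top': [(array([167., 243.]), 0.95)]}
    [516.4 281.9 2
[... 741 characters left out ...]
y([406., 182.]), 0.63)], 'top': []}
dispenser {'scene': [(array([267., 323.]), 0.65)], 'top': [(array([384., 210.]), 0.89)]}
    [ 609.1 -150.1    4.8] [1.6, 1.6]
tubs {'scene': [(array([170., 312.]), 0.58), (array([392., 229.]), 0.58)], 'top': [(array([457., 277.]), 0.88), (array([168., 244.]), 0.32)]}
    [ 459.6 -305.9   11.1] [0.5, 0.5]
tin {'scene': [(array([279., 269.]), 0.9)], 'top': [(array([321., 278.]), 0.87), (array([399., 281.]), 0.41)]}
    [457.2 -12.4   3.8] [5.0, 5.0]
soap_dish {'scene': [(array([201., 285.]), 0.5)], 'top': [(array([322., 212.]), 0.78)]}
    [ 548.4 -127.6   88.5] [126.0, 126.0]
1.7 [ 152.7 -606.   231.3] [[ 1.   0.2  0. ]
 [ 0.2 -1.   0. ]
 [ 0.  -0.  -1. ]]
```

View pics/scene0.png

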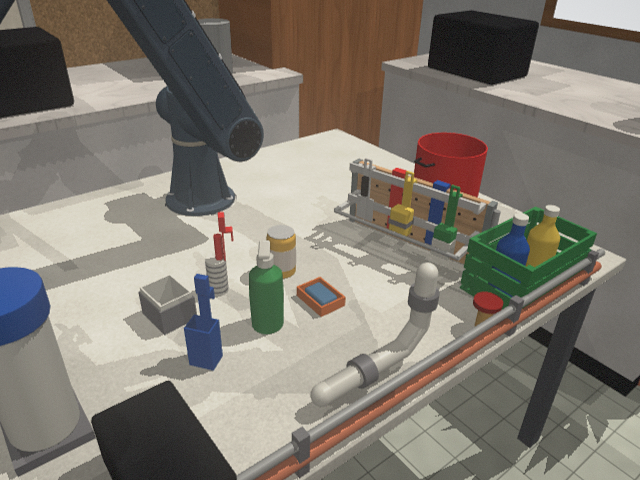

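View pics/top0.png

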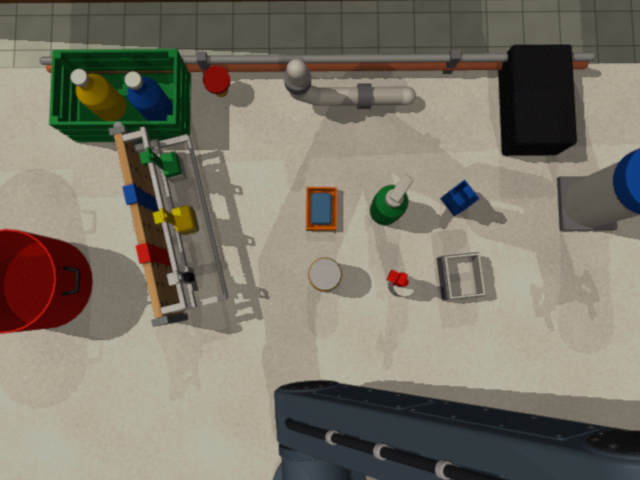

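The scene picture shows the caddy (204,330), brush (222,255), dispenser (267,300) between them, and the door (420,205). From left to right its places are scraper, red, scrub block, blue, sweeper. The top view agrees, with the red tag at (150,253), the blue tag at (138,195), the caddy at (460,198) and the brush at (398,280).

```bash
cat >> h.py <<'E'
from scipy.spatial.transform import Rotation as R
np.set_printoptions(precision=3,suppress=True)
def go(p,yaw=None):
    """print row for TCP at p, tool down, tool y axis along world yaw deg (mod 180)"""
    o=get_obs();M=np.array(o["tcp_rot"]);sh=M.T@(np.array(p)-o["tool_pos"])
    rv=np.zeros(3)
    if yaw is not None:
        best=None
        for a in (yaw,yaw+180):
            y=np.array([np.cos(np.radians(a)),np.sin(np.radians(a)),0]);z=np.array([0,0,-1.])
            T=np.column_stack([np.cross(y,z),y,z]);v=R.from_matrix(M.T@T).as_rotvec()
            if best is None or np.linalg.norm(v)<np.linalg.norm(best): best=v
        rv=best
    print("row",np.round(sh,1),np.round(rv,3),"dist",round(float(np.linalg.norm(sh))),"t",o["t"])
E
python3 - <<'E'
from h import *
o=get_obs();s=snapshot("wrist");M=np.array(o["tcp_rot"]);T=np.array(s["cam_to_world"])
print("cam in tool",M.T@(T[:3,3]-o["tool_pos"]),"\n",M.T@T[:3,:3],np.array(s["intrinsics"])[0],M)
go([420,-200,370])
s=snapshot("top")
def crop(c,r,w,k): return cv2.resize(s["pixels"][r-w:r+w,c-w:c+w],(k,k),interpolation=cv2.INTER_CUBIC)
im=np.hstack([crop(458,200,30,400),crop(400,282,30,400)])
cv2.imwrite("pics/zoom.png",im[:,:,::-1])
E
```

```text
cam in tool [  70.708   -0.149 -141.934] 
 [[-0.    -0.96  -0.281]
 [ 1.    -0.    -0.001]
 [ 0.001 -0.281  0.96 ]] [371.578   0.    326.661] [[ 0.97   0.244  0.   ]
 [ 0.244 -0.97   0.   ]
 [ 0.    -0.    -1.   ]]
row [ 358.4 -328.4 -138.7] [0. 0. 0.] dist 506 t 1.75
```

View pics/zoom.png

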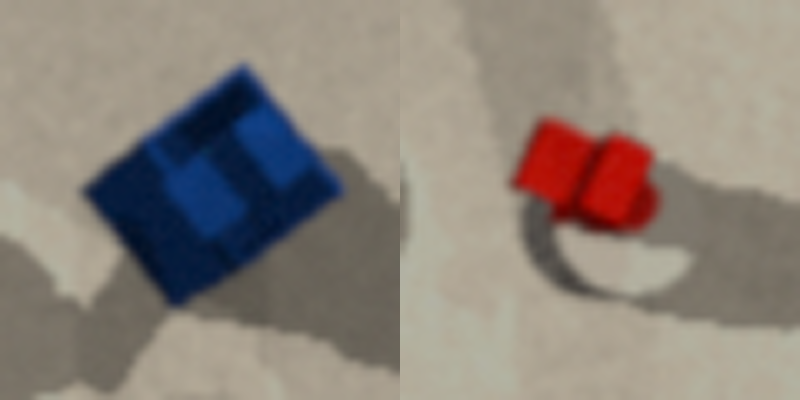

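The top zoom shows the caddy's tab and strap as two light patches and the brush's as two red patches. The hook side needs a nearer look, so I'll fly the wrist camera over them.

```bash

python3 -m handwheel '[[0,0,-139,0,0,0,85],[100,-80,-139,0,0,0,85],[150,-130,-139,0,0,0,85],[200,-175,-139,0,0,0,85],[230,-215,-139,0,0,0,85]]' | tail -3
python3 -m handwheel '[[150,-120,0,0,0,0,85],[150,-120,0,0,0,0,85],[150,-120,0,0,0,0,85],[150,-120,0,0,0,0,85],[150,-120,0,0,0,0,85]]' | tail -3
python3 - <<'E'
from h import *
s=snapshot("wrist");save("pics/w1.png",s)
for n in "caddy_tab caddy brush_tab brush".split(): print(n,[(np.round(r["xy"]),round(r["conf"],2)) for r in mark_of("wrist",n)[:3]])
print(get_obs()["tool_pos"],get_obs()["t"])
E
```

```text
ft_force: [1.5, 0.7, 0.1]
gripper_width: 0.993
grasp_force: 0.0
ft_force: [0.0, -0.7, -0.8]
gripper_width: 0.997
grasp_force: 0.0
caddy_tab []
caddy []
brush_tab [(array([180.,  82.]), 0.55)]
brush [(array([185.,  85.]), 0.68), (array([179.,  83.]), 0.49)]
[ 372.186 -300.498  347.911] 3.05
```

View pics/w1.png

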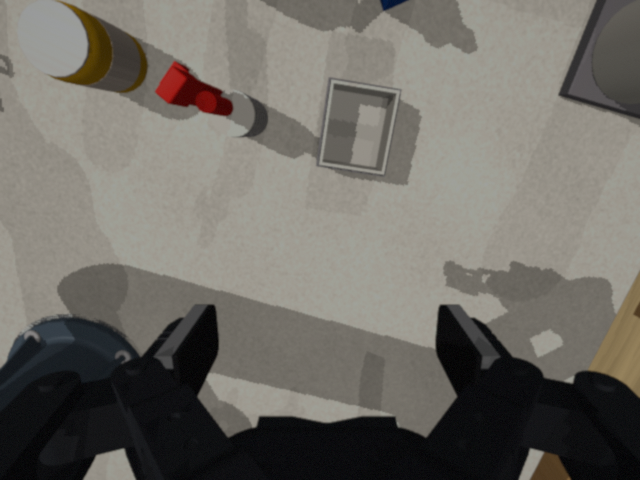

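The picture shows the brush tab at (178,82) and the tubs at (360,125), with the caddy just out of view at the top. Next I'll look from straight above the brush, then above the caddy.

```bash

python3 -m handwheel '[[30,-40,0,0,0,0,85],[60,-80,0,0,0,0,85],[113,-121,0,0,0,0,85],[113,-121,0,0,0,0,85],[113,-121,0,0,0,0,85]]' | tail -1
cat > l.py <<'E'
from h import *
import sys
s=snapshot("wrist");save(f"pics/{sys.argv[1]}.png",s)
np.savez(f"pics/{sys.argv[1]}.npz",**s)
for n in sys.argv[2:]:
    for r in mark_of("wrist",n)[:2]: print(n,np.round(r["xy"]),round(r["conf"],2),*[atz(ray(s,r["xy"]),z) for z in((173,150) if "cad" in n else (183,160))])
print(get_obs()["tool_pos"],get_obs()["t"])
E
python3 l.py w2 brush_tab brush
python3 -m handwheel '[[40,40,0,0,0,0,85],[80,80,0,0,0,0,85],[110,130,0,0,0,0,85],[123,168,0,0,0,0,85],[123,168,0,0,0,0,85]]' | tail -1
python3 l.py w3 caddy_tab caddy
python3 -c "
import cv2,numpy as np
cv2.imwrite('pics/w23.png',cv2.resize(np.hstack([cv2.imread('pics/w2.png')[:400,120:520],cv2.imread('pics/w3.png')[:400,120:520]]),(800,400)))"
```

```text
grasp_force: 0.0
brush_tab [330. 226.] 0.71 [ 450.164 -157.001  183.   ] [ 444.779 -158.541  160.   ]
brush [326. 221.] 0.92 [ 453.733 -153.035  183.   ] [ 448.615 -154.277  160.   ]
[ 452.198 -155.885  347.734] 3.7
grasp_force: 0.0
caddy_tab [324. 218.] 0.9 [ 614.611 -291.622  173.   ] [ 609.63  -292.717  150.   ]
caddy [318. 216.] 0.97 [ 615.222 -285.955  173.   ] [ 610.286 -286.636  150.   ]
[ 611.64  -288.695  346.812] 4.35
```

View pics/w23.png

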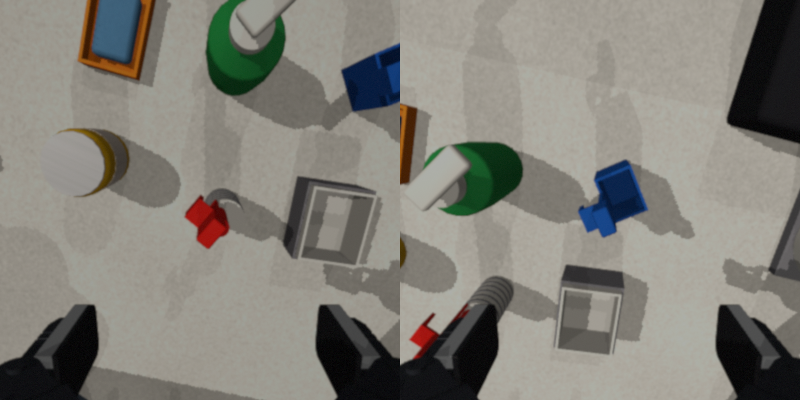

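The caddy's box lies up and to the right of its tab, so its +y points to the lower left in the image. The brush needs a zoom.

```bash
python3 -c "
import cv2,numpy as np
z=lambda n,c,r,w:cv2.resize(cv2.imread(f'pics/{n}.png')[r-w:r+w,c-w:c+w],(400,400),interpolation=cv2.INTER_CUBIC)
cv2.imwrite('pics/z23.png',np.hstack([z('w2',332,215,40),z('w3',330,205,50)]))"
```

```text
(no output)
```

View pics/z23.png

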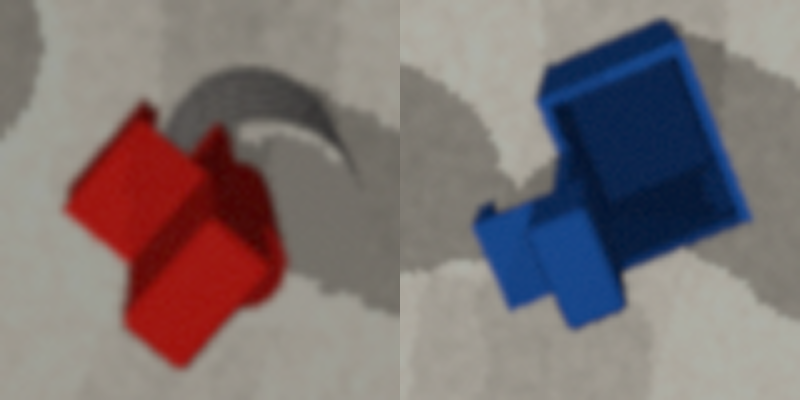

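The brush's tab top has zoom corners (125,325), (180,370), (268,268) and (212,218), with the strap up and left of it, so +y points up-left. The caddy's tab top has corners (530,230), (580,205), (625,305) and (575,328), with the strap to its left.

```bash
python3 - <<'E'
from h import *
def tab(f,C,z,hint,h0):
    s=dict(np.load(f"pics/{f}.npz"));P=np.array([atz(ray(s,c),z)[:2] for c in C])
    c=P.mean(0);xd=(P[3]+P[2]-P[0]-P[1])/2;w=(P[1]+P[2]-P[0]-P[3])/2
    a=np.degrees(np.arctan2(xd[1],xd[0]));b=np.degrees(np.arctan2(w[1],w[0]))
    h=atz(ray(s,hint),h0)[:2]-c
    print(f,"centre",c,"len",np.linalg.norm(xd),np.linalg.norm(w),"x dir",a,"w dir",b,"strap off",h,np.degrees(np.arctan2(h[1],h[0])))
B=np.array([(125,325),(180,370),(268,268),(212,218)])/5+[292,175]
tab("w2",B,202,np.array([140,190])/5+[292,175],164)
C=(np.array([(530,230),(580,205),(625,305),(575,328)])-[400,0])/4+[280,155]
tab("w3",C,192,np.array([515-400,260])/4+[280,155],154)
# door
T=snapshot("top");S=snapshot("scene");save("pics/top1.png",T)
pts={}
for n in["mark_blue","mark_red","scraper","sweeper","scrub_block","rail_mid"]:
    for c,s in(("top",T),("scene",S)):
        for r in mark_of(c,n)[:2]: print(n,c,np.round(r["xy"],1),round(r["conf"],2),atz(ray(s,r["xy"]),200)[:2])
E
```

```text
w2 centre [ 448.258 -158.676] len 22.260615434453424 11.90019100912232 x dir -24.657267455029633 w dir -117.20570958841533 strap off [ 6.734 11.617] 59.899326982862576
w3 centre [ 615.544 -291.672] len 22.644224082787442 11.378508359310025 x dir -142.3697795928139 w dir -50.05072827444941 strap off [-10.352  12.481] 129.67155843460546
mark_blue top [153.1 188.5] 0.56 [625.799 315.242]
mark_blue scene [430.3 184.9] 0.64 [611.949 324.717]
mark_red top [165.4 244.1] 0.61 [518.478 289.342]
mark_red scene [391.2 176.3] 0.89 [521.331 281.504]
scraper top [174.1 276.7] 0.68 [456.577 271.597]
scraper scene [370.9 169. ] 0.85 [459.282 269.883]
sweeper top [147.4 154.3] 0.65 [692.927 327.84 ]
sweeper top [176.9 276.5] 0.45 [456.919 266.314]
sweeper scene [456.6 197.9] 0.69 [694.582 322.764]
sweeper scene [401.2 247.9] 0.49 [770.909  63.687]
scrub_block top [163.2 214.8] 0.86 [574.692 294.737]
scrub_block top [149.6 155.5] 0.35 [690.527 323.528]
scrub_block scene [405.2 185.4] 0.61 [578.293 272.71 ]
rail_mid top [161.7 216.4] 0.76 [571.629 297.537]
rail_mid scene [408.  183.5] 0.82 [574.847 285.94 ]
```

```bash
python3 - <<'E'
from h import *
go([615.5,-291.7,205],129);go([615.5,-291.7,159],129)
E
```

```text
row [  1.2   5.1 143. ] [ 0.     0.    -0.434] dist 143 t 5.05
row [  1.2   5.1 189. ] [ 0.     0.    -0.434] dist 189 t 5.05
```

```bash

python3 -m handwheel '[[1.2,5,30,0,0,-0.15,85],[1.2,5,70,0,0,-0.3,85],[1.2,5,110,0,0,-0.434,85],[1.2,5,125,0,0,-0.434,85],[1.2,5,125,0,0,-0.434,85]]' | tail -1
python3 l.py w4 caddy_tab caddy; python3 -c "
from h import *
go([615.5,-291.7,159],129)"
```

```text
grasp_force: 0.0
caddy_tab [331. 268.] 0.75 [ 615.688 -290.77   173.   ] [ 609.123 -296.207  150.   ]
caddy [320. 258.] 0.63 [ 616.451 -282.442  173.   ] [ 609.979 -286.86   150.   ]
[ 616.4   -292.451  224.409] 5.7
row [-0.3 -1.3 65.4] [ 0.003 -0.001  0.   ] dist 65 t 5.7
```

View pics/w4.png

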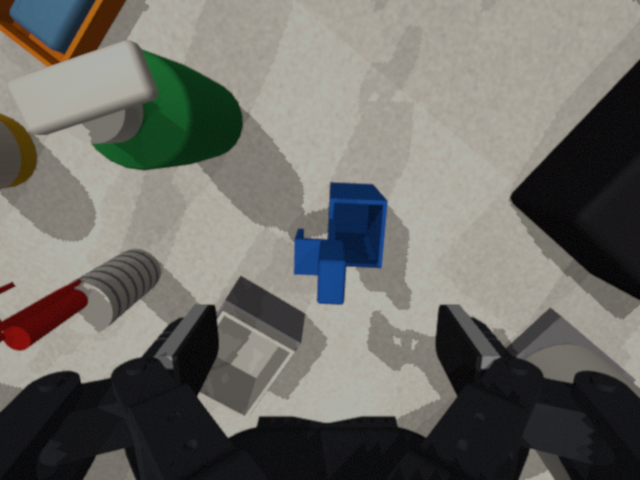

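The tab at (331,275) is square to the fingers and centred between them. I'll descend, close and lift.

```bash

python3 -m handwheel '[[0,-1,35,0,0,0,85],[0,-1,60,0,0,0,85],[0,-1,65,0,0,0,85],[0,-1,65,0,0,0,0],[0,-1,65,0,0,0,0]]' | tail -2
python3 -m handwheel '[[0,0,0,0,0,0,0],[0,0,0,0,0,0,0],[0,0,0,0,0,0,0],[0,0,0,0,0,0,0],[0,0,0,0,0,0,0]]' 
python3 -c "
from h import *
o=get_obs();print(o['tool_pos'],o['t'],o['tcp_rot'])"
```

```text
gripper_width: 0.689
grasp_force: 0.0
t: 6.7
tool_pos: [615.4, -291.5, 159.1]
tcp_rot: [[0.777, 0.629, 0.002], [0.629, -0.777, -0.001], [0.001, 0.002, -1.0]]
ft_force: [-0.8, -0.1, 5.3]
gripper_width: 0.152
grasp_force: 59.2
[ 615.355 -291.457  159.087] 6.7 [[ 0.777  0.629  0.002]
 [ 0.629 -0.777 -0.001]
 [ 0.001  0.002 -1.   ]]
```

```bash

python3 -m handwheel '[[0,0,-20,0,0,0,0],[0,0,-65,0,0,0,0],[0,0,-115,0,0,0,0],[0,0,-165,0,0,0,0],[0,0,-215,0,0,0,0]]' | tail -2
python3 -m handwheel '[[0,0,-25,0,0,0,0],[0,0,-25,0,0,0,0],[0,0,-25,0,0,0,0],[0,0,-25,0,0,0,0],[0,0,-25,0,0,0,0]]' | tail -2
python3 -c "
from h import *
go([600,235,400],103)"
```

```text
gripper_width: 0.159
grasp_force: 58.7
gripper_width: 0.154
grasp_force: 58.7
row [ 319.9 -417.1   -3.7] [-0.006  0.003  0.454] dist 526 t 7.7
```

```bash

python3 -m handwheel '[[15,-20,-4,0,0,0,0],[40,-55,-4,0,0,0,0],[67,-90,-4,0,0,0,0],[95,-125,-4,0,0,0,0],[122,-160,-4,0,0,0,0]]' | tail -1
python3 -m handwheel '[[27,-35,0,0,0,0,0],[55,-70,0,0,0,0.1,0],[82,-107,0,0,0,0.2,0],[109,-142,0,0,0,0.33,0],[136,-177,0,0,0,0.454,0]]' | tail -1
python3 -c "
from h import *
go([600,235,400],103)"
```

```text
grasp_force: 58.8
grasp_force: 58.7
row [ 19.7 -98.1   0.1] [-0.001  0.003 -0.005] dist 100 t 8.7
```

```bash

python3 -m handwheel '[[7,-33,0,0,0,0,0],[14,-66,0,0,0,0,0],[20,-88,0,0,0,0,0],[20,-98,0,0,0,0,0],[20,-98,0,0,0,0,0]]' | tail -1
python3 - <<'E'
from h import *
s=snapshot("wrist");save("pics/w5.png",s);np.savez("pics/w5.npz",**s)
for n in["mark_blue","mark_red","scraper","sweeper","scrub_block","rail_mid","guard_mid"]:
    for r in mark_of("wrist",n)[:2]: print(n,np.round(r["xy"],1),round(r["conf"],2),atz(ray(s,r["xy"]),85 if n[0]=="g" else 200)[:2])
print(get_obs()["tool_pos"],get_obs()["t"])
E
```

```text
grasp_force: 58.8
mark_blue [250.5 162.9] 0.88 [628.066 311.749]
scraper [261.6 339. ] 0.58 [453.391 270.013]
sweeper [247.5  89.2] 0.72 [688.541 324.751]
scrub_block [256.2 225.6] 0.87 [571.785 296.599]
scrub_block [454.9 303.9] 0.68 [537.045  87.12 ]
rail_mid [252.4 224.8] 0.88 [571.738 300.239]
guard_mid [325.9 202.3] 0.96 [588.12  232.902]
[600.84  232.229 402.069] 9.6
```

View pics/w5.png

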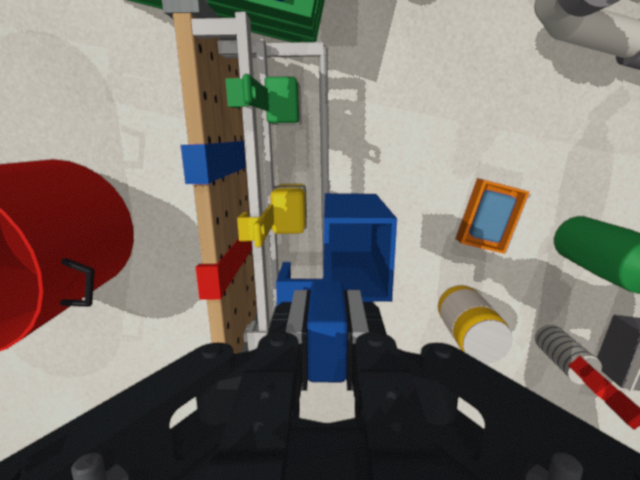

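The wrist view shows the rail running from (243,20) to (260,250), the blue tag's stripe at (215,160), the scrub block at (270,215), the sweeper at (262,95) and the held caddy at (345,270). Next I'll measure the rail edges at the blue place.

```bash
python3 - <<'E'
from h import *
s=dict(np.load("pics/w5.npz"));px=s["pixels"].astype(int)
for r in (45,60,140,160,180): print(r,[f"{c}:"+",".join(map(str,px[r,c])) for c in range(236,272,1)] if r in(140,) else [f"{c}:{px[r,c].sum()//3}" for c in range(232,276)])
d=np.radians(13.1);X=np.array([np.cos(d),np.sin(d)]);Y=np.array([-X[1],X[0]]);m=np.array([571,298])
for y in(-4,0,4): print(y,[np.round(proj(s,[*(m+x*X+y*Y),200]),1) for x in (60,160)])
print("front bottom",proj(s,[*(m+60*X-4*Y),180]))
E
```

```text
45 ['232:123', '233:124', '234:123', '235:120', '236:125', '237:153', '238:177', '239:184', '240:186', '241:186', '242:186', '243:186', '244:186', '245:185', '246:176', '247:139', '248:94', '249:77', '250:80', '251:95', '252:112', '253:116', '254:116', '255:117', '256:122', '257:125', '258:126', '259:126', '260:126', '261:126', '262:123', '263:107', '264:85', '265:87', '266:118', '267:136', '268:147', '269:162', '270:169', '271:173', '272:183', '273:187', '274:187', '275:187']
60 ['232:61', '233:61', '234:61', '235:62', '236:61', '237:70', '238:120', '239:170', '240:184', '241:186', '242:186', '243:186', '244:186', '245:186', '246:186', '247:177', '248:141', '249:97', '250:78', '251:79', '252:96', '253:112', '254:116', '255:117', '256:121', '257:125', '258:126', '259:127', '260:129', '261:131', '262:130', '263:125', '264:107', '265:86', '266:84', '267:103', '268:116', '269:118', '270:120', '271:120', '272:119', '273:119', '274:132', '275:159']
140 ['236:55,44,40', '237:68,55,48', '238:70,58,51', '239:66,55,50', '240:52,48,51', '241:34,35,46', '242:43,40,47', '243:67,63,67', '244:121,
[... 926 characters left out ...]
'271:94', '272:96', '273:115', '274:123', '275:124']
180 ['232:62', '233:61', '234:61', '235:58', '236:59', '237:57', '238:59', '239:61', '240:63', '241:65', '242:65', '243:65', '244:63', '245:62', '246:74', '247:127', '248:179', '249:194', '250:196', '251:196', '252:196', '253:196', '254:195', '255:189', '256:158', '257:110', '258:80', '259:80', '260:99', '261:113', '262:118', '263:123', '264:128', '265:128', '266:126', '267:126', '268:126', '269:126', '270:121', '271:101', '272:84', '273:94', '274:118', '275:136']
-4 [array([255.4, 161.4]), array([248.7,  37.8])]
0 [array([250.9, 161.4]), array([243.9,  37.8])]
4 [array([246.5, 161.4]), array([239. ,  37.8])]
front bottom [259.229 159.88 ]
```

```bash
python3 -c "
from h import *
go([631.7,302.4,402],104);go([631.7,302.4,245],104);"
```

```text
row [ 45.8 -61.5   0.1] [ 0.    -0.    -0.019] dist 77 t 9.6
row [ 45.7 -61.5 157.1] [ 0.    -0.    -0.019] dist 175 t 9.6
```

```bash

python3 -m handwheel '[[15,-20,0,0,0,0,0],[30,-40,0,0,0,-0.019,0],[42,-56,0,0,0,-0.019,0],[46,-61.5,0,0,0,-0.019,0],[46,-61.5,0,0,0,-0.019,0]]' | tail -1
python3 - <<'E'
from h import *
go([631.7,302.4,245],104)
# rail centre line seen from here, and from the top camera
s=snapshot("wrist");save("pics/w6.png",s);np.savez("pics/w6.npz",**s)
for n in["mark_blue","sweeper","scrub_block","rail_mid"]:
    for r in mark_of("wrist",n)[:1]: print(n,np.round(r["xy"],1),round(r["conf"],2),atz(ray(s,r["xy"]),200)[:2])
o=get_obs();print(o["tool_pos"],o["tcp_rot"])
E
```

```text
grasp_force: 58.8
row [ -0.2   1.2 156.4] [0.    0.001 0.002] dist 156 t 10.1
sweeper [316.9 146.1] 0.58 [687.858 327.165]
scrub_block [319.9 272.8] 0.56 [571.013 295.702]
rail_mid [316.2 270.7] 0.64 [572.269 299.762]
[631.414 302.507 402.254] [[ 0.97   0.242  0.   ]
 [ 0.242 -0.97  -0.   ]
 [-0.     0.    -1.   ]]
```

View pics/w6.png

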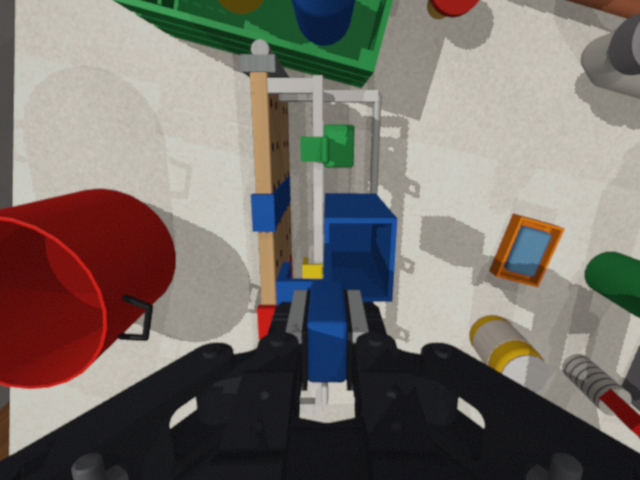

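The rail runs vertically at column 318 and the caddy is square to it. I'll check the offset numerically.

```bash
python3 - <<'E'
from h import *
s=dict(np.load("pics/w6.npz"));g=s["pixels"].mean(2)
o=get_obs();M=np.array(o["tcp_rot"])
for r in (100,110,185,200,215,230):
    c=np.arange(300,345);v=g[r,300:345];b=v>155
    i=np.flatnonzero(b);runs=np.split(i,np.flatnonzero(np.diff(i)>1)+1)
    for k in runs:
        if 7<=len(k)<=16:
            e=[ray(s,[300+q,r]) for q in (k[0]-.5,k[-1]+.5)]
            print(r,300+k[0],300+k[-1],[np.round((M.T@(atz(x,200)-o["tool_pos"]))[:2],1) for x in e])
E
```

```text
100 313 321 [array([ 99.4, -13.9]), array([99.4, -6.1])]
100 336 344 [array([99.4,  6. ]), array([99.4, 13.8])]
110 313 321 [array([ 91.2, -14. ]), array([91.2, -6.1])]
185 313 322 [array([ 26.1, -14.6]), array([26.1, -5.4])]
200 314 322 [array([ 12.1, -13.8]), array([12.2, -5.4])]
215 313 321 [array([ -2.1, -14.8]), array([-2.1, -6.4])]
230 314 321 [array([-16.7, -14. ]), array([-16.7,  -6.4])]
```

```bash

python3 -m handwheel '[[0,0,20,0,0,0,0],[0,0,60,0,0,0,0],[0,0,95,0,0,0,0],[0,0,125,0,0,0,0],[0,0,145,0,0,0,0]]' | tail -4
python3 -m handwheel '[[0,0,8,0,0,0,0],[0,0,16,0,0,0,0],[0,0,24,0,0,0,0],[0,0,29,0,0,0,0],[0,0,33,0,0,0,0]]'
python3 -m handwheel '[[0,0,3,0,0,0,0],[0,0,5,0,0,0,0],[0,0,7,0,0,0,0],[0,0,8,0,0,0,0],[0,0,9,0,0,0,0]]'
```

```text
tcp_rot: [[0.97, 0.243, -0.004], [0.243, -0.97, -0.001], [-0.004, 0.0, -1.0]]
ft_force: [0.4, 0.2, -2.1]
gripper_width: 0.155
grasp_force: 58.8
t: 11.35
tool_pos: [631.9, 303.6, 224.3]
tcp_rot: [[0.97, 0.243, 0.001], [0.243, -0.97, 0.0], [0.001, -0.0, -1.0]]
ft_force: [0.2, -0.7, -1.2]
gripper_width: 0.153
grasp_force: 58.8
t: 11.85
tool_pos: [631.7, 303.5, 215.0]
tcp_rot: [[0.97, 0.243, 0.0], [0.243, -0.97, 0.0], [0.0, -0.0, -1.0]]
ft_force: [-0.4, 0.2, -2.5]
gripper_width: 0.152
grasp_force: 58.8
```

```bash

python3 -m handwheel '[[0,0,1,0,0,0,0],[0,0,2,0,0,0,0],[0,0,3,0,0,0,0],[0,0,4,0,0,0,0],[0,0,4.5,0,0,0,0]]' |grep -E "pos|for"
python3 -m handwheel '[[0,0,0.4,0,0,0,0],[0,0,0.8,0,0,0,0],[0,0,1,0,0,0,0],[0,0,1,0,0,0,0]]' |grep -E "pos|for"
```

```text
tool_pos: [631.6, 303.5, 210.3]
ft_force: [-0.7, 0.3, -1.1]
grasp_force: 58.8
tool_pos: [631.6, 303.5, 209.4]
ft_force: [-0.1, -0.4, -1.7]
grasp_force: 58.8
```

```bash

python3 -m handwheel '[[0,0,0.4,0,0,0,0],[0,0,0.7,0,0,0,0],[0,0,1,0,0,0,0],[0,0,1,0,0,0,0]]' |grep -E "pos|for"
python3 -m handwheel '[[0,0,0.4,0,0,0,0],[0,0,0.7,0,0,0,0],[0,0,1,0,0,0,0],[0,0,1,0,0,0,0]]' |grep -E "pos|for"
```

```text
tool_pos: [631.7, 303.5, 209.1]
ft_force: [-0.6, -0.5, 2.0]
grasp_force: 59.3
tool_pos: [631.7, 303.5, 209.0]
ft_force: [-3.3, -0.5, 6.7]
grasp_force: 60.2
```

Contact came at the predicted height. I'll release and rise.

```bash

python3 -m handwheel '[[0,0,-1,0,0,0,0],[0,0,-1,0,0,0,30],[0,0,-1,0,0,0,45],[0,0,-1,0,0,0,45],[0,0,-1,0,0,0,45]]' |grep -E "pos|for|wid"
python3 -m handwheel '[[0,0,-5,0,0,0,45],[0,0,-20,0,0,0,45],[0,0,-45,0,0,0,45],[0,0,-80,0,0,0,45],[0,0,-120,0,0,0,45]]' |grep -E "pos|for|wid"
python3 - <<'E'
from h import *
S={c:snapshot(c) for c in("wrist","top","scene")}
save("pics/w7.png",S["wrist"])
for n in("caddy","caddy_tab"):
    for c in S:
        for r in mark_of(c,n)[:2]: print(n,c,np.round(r["xy"]),round(r["conf"],2),atz(ray(S[c],r["xy"]),200 if n=="caddy" else 223)[:2])
d=np.radians(14);
go([560,200,400]); go([448.3,-158.7,330],64)
E
```

```text
tool_pos: [631.6, 303.5, 208.0]
ft_force: [-0.3, -0.9, -1.0]
gripper_width: 0.526
grasp_force: 0.0
tool_pos: [631.2, 303.4, 329.9]
ft_force: [0.3, 0.3, 0.1]
gripper_width: 0.529
grasp_force: 0.0
caddy wrist [317. 234.] 0.79 [627.563 310.279]
caddy top [154. 183.] 0.62 [636.907 314.733]
caddy top [184. 226.] 0.29 [553.819 254.238]
caddy scene [431. 189.] 0.83 [626.876 309.175]
caddy_tab wrist [326. 241.] 0.93 [630.091 303.553]
caddy_tab top [156. 180.] 0.98 [637.86  303.619]
caddy_tab top [161. 215.] 0.66 [570.67  292.156]
caddy_tab scene [432. 178.] 0.71 [619.117 317.82 ]
row [-94.1  82.9 -72.9] [0. 0. 0.] dist 145 t 15.0
row [-289.5  403.7   -2.2] [0.001 0.003 0.7  ] dist 497 t 15.0
```

View pics/w7.png

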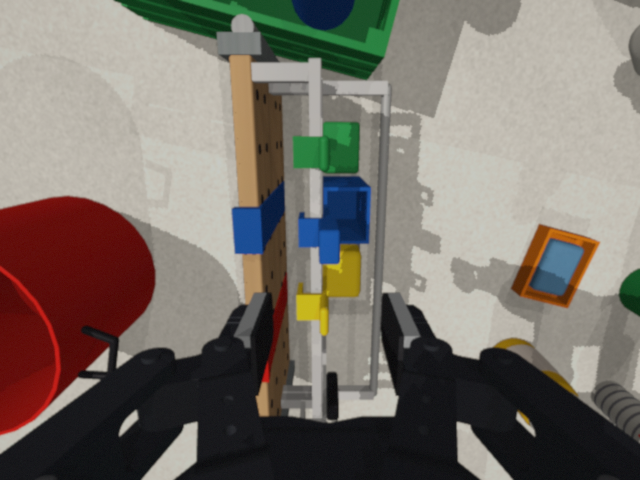

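The caddy hangs straight over the rail, with its strap at (318,225) and its neighbours undisturbed. Next is the brush.

```bash

python3 -m handwheel '[[-15,20,-5,0,0,0,60],[-40,55,-5,0,0,0,85],[-67,93,-5,0,0,0,85],[-94,132,-5,0,0,0,85],[-121,170,-5,0,0,0,85]]' |grep -E "pos"
python3 -m handwheel '[[-27,38,0,0,0,0.14,85],[-54,76,0,0,0,0.28,85],[-82,114,0,0,0,0.42,85],[-110,153,0,0,0,0.56,85],[-138,192,0,0,0,0.7,85]]' |grep -E "pos"
python3 -c "
from h import *
go([448.3,-158.7,235],64)"
```

```text
tool_pos: [554.4, 107.7, 332.4]
tool_pos: [467.2, -112.0, 332.8]
row [ 3.9 50.2 97.8] [ 0.     0.001 -0.006] dist 110 t 16.0
```

Now I'll move to 235 and measure the tab from close range.

```bash

python3 -m handwheel '[[4,30,20,0,0,0,85],[4,50,60,0,0,0,85],[4,50,90,0,0,0,85],[4,50,98,0,0,0,85],[4,50,98,0,0,0,85]]' |grep -E "pos"
python3 l.py w8 brush_tab brush; python3 - <<'E'
from h import *
s=dict(np.load("pics/w8.npz"));p=s["pixels"].astype(int)
m=((p[...,0]>120)&(p[...,1]<70)&(p[...,2]<70)).astype(np.uint8);m[:150]=0;m[:,:220]=0;m[:,430:]=0;m[400:]=0
# split by brightness: top faces
hs=np.histogram(p[...,0][m>0],bins=10);print(hs)
for t in (150,170,185):
    n,l,st,c=cv2.connectedComponentsWithStats((m&(p[...,0]>t)).astype(np.uint8))
    for i in range(1,n):
        if st[i,4]>60:
            cnt=cv2.findContours((l==i).astype(np.uint8),0,2)[0][0];print(t,st[i],c[i],cv2.minAreaRect(cnt))
go([448.3,-158.7,169],64)
E
```

```text
tool_pos: [449.4, -156.8, 234.2]
brush_tab [326. 267.] 0.82 [ 449.39  -156.849  183.   ] [ 441.765 -153.079  160.   ]
brush_tab [320. 253.] 0.55 [ 458.168 -157.009  183.   ] [ 451.59  -153.258  160.   ]
brush [318. 254.] 0.75 [ 458.198 -156.292  183.   ] [ 451.624 -152.456  160.   ]
[ 451.361 -157.471  236.711] 16.65
(array([595,  45,  12,  13,  38,  24,  34, 361, 127, 654]), array([121. , 125.6, 130.2, 134.8, 139.4, 144. , 148.6, 153.2, 157.8,
       162.4, 167. ]))
150 [294 240  24  33 735] [305.276 255.618] ((305.5, 256.0), (32.0, 23.0), 90.0)
150 [318 280  24  20 429] [330.042 290.343] ((329.5, 289.5), (19.0, 23.0), 90.0)
row [-2.4  2.4 67.7] [ 0.    -0.003  0.001] dist 68 t 16.65
```

```bash
python3 - <<'E'
from h import *
s=dict(np.load("pics/w8.npz"));p=s["pixels"].astype(int)
print([f"{r}:{p[r,330,0]},{p[r,330,1]}" for r in range(225,330,3)])
for r in(288,296,304): print(r,[f"{c}:{p[r,c,0]},{p[r,c,1]}" for c in range(312,350,2)])
o=get_obs();M=np.array(o["tcp_rot"])
for c in [(317.5,300),(342.5,300),(330,280)]: print(c,M.T@(atz(ray(s,c),202)-o["tool_pos"]))
E
```

```text
['225:79,4', '228:81,12', '231:80,6', '234:80,10', '237:80,4', '240:79,13', '243:78,5', '246:80,11', '249:81,8', '252:80,9', '255:80,7', '258:99,11', '261:119,14', '264:121,16', '267:121,14', '270:121,13', '273:121,15', '276:122,14', '279:132,18', '282:165,23', '285:166,23', '288:166,23', '291:166,24', '294:167,25', '297:166,26', '300:158,87', '303:166,163', '306:163,158', '309:159,154', '312:161,157', '315:165,161', '318:163,159', '321:163,158', '324:161,156', '327:160,155']
288 ['312:162,158', '314:165,163', '316:160,155', '318:155,53', '320:165,23', '322:166,24', '324:166,24', '326:167,24', '328:167,25', '330:166,23', '332:166,23', '334:166,21', '336:167,26', '338:166,23', '340:164,24', '342:144,19', '344:135,104', '346:165,161', '348:165,161']
296 ['312:165,160', '314:165,161', '316:160,152', '318:153,54', '320:166,25', '322:166,25', '324:166,24', '326:166,23', '328:166,25', '330:166,23', '332:167,25', '334:167,24', '336:165,23', '338:166,24', '340:165,22', '342:142,20', '344:135,107', '346:164,161', '348:166,165']
304 ['312:165,161', '314:165,162', '316:165,161', '318:164,160', '320:163,159', '322:165,161', '324:165,162', '326:165,161', '328:166,163', '330:165,163', '332:165,161', '334:164,159', '336:162,157', '338:165,160', '340:166,162', '342:166,163', '344:165,162', '346:165,162', '348:165,161']
(317.5, 300) [-13.07   -4.299  34.672]
(342.5, 300) [-13.083   8.487  34.676]
(330, 280) [-2.077  2.084 34.706]
```

The tab top spans columns 317–343 and rows 258–300, so the offset is (-2, +2) mm, which agrees with the earlier estimate.

```bash

python3 -m handwheel '[[-2,2,30,0,0,0,85],[-2,2,58,0,0,0,85],[-2,2,67.5,0,0,0,85],[-2,2,67.5,0,0,0,85],[-2,2,67.5,0,0,0,0]]' |grep -E "pos|for"
python3 -m handwheel '[[0,0,0,0,0,0,0],[0,0,0,0,0,0,0],[0,0,0,0,0,0,0],[0,0,0,0,0,0,0],[0,0,0,0,0,0,0]]' |grep -E "for|wid"
python3 -m handwheel '[[0,0,0,0,0,0,0],[0,0,0,0,0,0,0]]'
```

```text
tool_pos: [448.6, -158.6, 169.1]
ft_force: [-1.2, -0.4, 0.2]
grasp_force: 0.0
ft_force: [0.4, 1.6, 4.1]
gripper_width: 0.155
grasp_force: 59.1
t: 17.85
tool_pos: [448.0, -158.5, 168.5]
tcp_rot: [[0.899, -0.439, 0.001], [-0.439, -0.899, -0.001], [0.001, -0.0, -1.0]]
ft_force: [-0.7, 1.9, 6.0]
gripper_width: 0.157
grasp_force: 59.3
```

```bash

python3 -m handwheel '[[0,0,-20,0,0,0,0],[0,0,-65,0,0,0,0],[0,0,-115,0,0,0,0],[0,0,-165,0,0,0,0],[0,0,-215,0,0,0,0]]' | tail -2
python3 -m handwheel '[[0,0,-25,0,0,0,0],[0,0,-35,0,0,0,0],[0,0,-35,0,0,0,0],[0,0,-35,0,0,0,0]]' | tail -2
python3 -c "
from h import *
go([515,273.5,418.5],104)"
```

```text
gripper_width: 0.157
grasp_force: 58.6
gripper_width: 0.156
grasp_force: 58.7
row [-127.7 -417.5   -2. ] [-0.002  0.004 -0.699] dist 437 t 18.75
```

```bash

python3 -m handwheel '[[-6,-20,-2,0,0,0,0],[-18,-60,-2,0,0,0,0],[-31,-104,-2,0,0,0,0],[-45,-148,-2,0,0,0,0],[-57,-190,-2,0,0,-0.1,0]]' | tail -1
python3 -m handwheel '[[-13,-43,0,0,0,-0.12,0],[-26,-86,0,0,0,-0.24,0],[-39,-129,0,0,0,-0.36,0],[-52,-168,0,0,0,-0.48,0],[-60,-190,0,0,0,-0.6,0]]' | tail -1
python3 -c "
from h import *
go([515,273.5,418.5],104)"
```

```text
grasp_force: 58.8
grasp_force: 58.8
row [ 34.8 -26.3  -2.1] [-0.001  0.006  0.009] dist 44 t 19.75
```

```bash

python3 -m handwheel '[[12,-9,0,0,0,0,0],[25,-18,0,0,0,0,0],[35,-26,0,0,0,0.009,0],[35,-26,0,0,0,0.009,0],[35,-26,0,0,0,0.009,0]]' | tail -1
cat > m.py <<'E'
from h import *
s=snapshot("wrist");save("pics/w9.png",s);g=s["pixels"].mean(2);P=s["pixels"].astype(int)
o=get_obs();M=np.array(o["tcp_rot"]);print(o["tool_pos"],M,o["t"]);f=lambda c,z:np.round((M.T@(atz(ray(s,c),z)-o["tool_pos"]))[:2],1)
for n in["mark_red","scraper","scrub_block","caddy","rail_mid"]:
    for r in mark_of("wrist",n)[:1]: print(n,np.round(r["xy"]),round(r["conf"],2),f(r["xy"],200))
for r in range(60,280,12):
    i=np.flatnonzero((g[r,295:345]>150)&(np.ptp(P[r,295:345],axis=1)<25))
    if len(i):
        for k in np.split(i,np.flatnonzero(np.diff(i)>1)+1):
            if 6<=len(k)<=13: print(r,295+k[0],295+k[-1],f([294.5+k[0],r],200),f([295.5+k[-1],r],200))
E
python3 m.py; python3 -c "
from h import *
go([515,273.5,250],104)"
```

```text
grasp_force: 58.8
[516.329 269.624 418.945] [[ 0.972  0.234 -0.002]
 [ 0.234 -0.972 -0.001]
 [-0.002  0.    -1.   ]] 20.3
scraper [315. 269.] 0.57 [-62.8 -12.4]
scrub_block [312. 146.] 0.89 [ 59.7 -14.4]
caddy [314.  78.] 0.65 [118.6 -12.1]
rail_mid [311. 145.] 0.58 [ 60.7 -15.5]
60 306 312 [133.3 -19.2] [133.3 -13.1]
96 307 314 [103.6 -18.8] [103.6 -11.6]
108 307 314 [ 93.4 -19. ] [ 93.4 -11.7]
120 307 315 [ 83.  -19.1] [ 83.  -10.8]
132 307 315 [ 72.4 -19.3] [ 72.4 -10.9]
168 308 316 [ 39.5 -18.8] [ 39.5 -10.3]
180 308 316 [ 28.1 -19. ] [ 28.1 -10.4]
192 309 317 [ 16.6 -18.2] [16.6 -9.5]
204 309 316 [  4.8 -18.4] [  4.8 -10.5]
216 309 316 [ -7.2 -18.5] [ -7.3 -10.6]
228 309 317 [-19.5 -18.7] [-19.5  -9.7]
228 333 344 [-19.5   5.3] [-19.5  17.2]
240 309 317 [-32.  -18.9] [-32.   -9.8]
252 310 317 [-44.7 -18.1] [-44.7  -9.9]
row [ -0.8  -4.  170.2] [ 0.    -0.    -0.008] dist 170 t 20.55
```

```bash

python3 -m handwheel '[[-1,-4.3,10,0,0,-0.008,0],[-1,-4.3,20,0,0,-0.008,0],[-1,-4.3,20,0,0,-0.008,0],[-1,-4.3,20,0,0,-0.008,0]]' | tail -1
python3 m.py
```

```text
grasp_force: 58.8
[514.858 274.212 399.689] [[ 0.97   0.242 -0.   ]
 [ 0.242 -0.97  -0.   ]
 [-0.     0.    -1.   ]] 21.0
scraper [319. 275.] 0.77 [-62.3  -8. ]
scrub_block [320. 148.] 0.59 [58.3 -6.6]
caddy [317.  76.] 0.56 [117.2  -8.8]
96 313 320 [101.5 -12.5] [101.5  -5.6]
108 312 320 [ 91.8 -13.5] [91.8 -5.7]
120 313 320 [ 81.9 -12.7] [81.9 -5.7]
132 312 320 [ 71.9 -13.7] [71.9 -5.8]
168 313 321 [ 40.7 -13.2] [40.7 -5. ]
180 313 321 [ 30.  -13.3] [30.  -5.1]
192 313 321 [ 19.  -13.4] [19.  -5.1]
204 313 321 [  7.8 -13.5] [ 7.8 -5.2]
216 313 321 [ -3.5 -13.7] [-3.5 -5.2]
228 313 321 [-15.1 -13.8] [-15.1  -5.3]
228 333 344 [-15.1   5.1] [-15.1  16.5]
240 313 321 [-26.9 -13.9] [-26.9  -5.3]
252 314 321 [-38.9 -13.1] [-38.9  -5.4]
```

```bash

python3 -m handwheel '[[-1.5,0.6,5,0,0,0,0],[-1.5,0.6,40,0,0,0,0],[-1.5,0.6,80,0,0,0,0],[-1.5,0.6,115,0,0,0,0],[-1.5,0.6,140,0,0,0,0]]' | grep -E "pos|for"
python3 -m handwheel '[[0,0,8,0,0,0,0],[0,0,16,0,0,0,0],[0,0,24,0,0,0,0],[0,0,30,0,0,0,0],[0,0,35,0,0,0,0]]'| grep -E "pos|for|rot"
python3 -m handwheel '[[0,0,3,0,0,0,0],[0,0,6,0,0,0,0],[0,0,8,0,0,0,0],[0,0,10,0,0,0,0],[0,0,10,0,0,0,0]]'| grep -E "pos|for"
```

```text
tool_pos: [512.1, 272.7, 257.2]
ft_force: [0.2, 0.0, -1.1]
grasp_force: 58.9
tool_pos: [514.1, 273.4, 225.3]
tcp_rot: [[0.97, 0.242, 0.002], [0.242, -0.97, 0.001], [0.002, -0.0, -1.0]]
ft_force: [-0.2, 0.5, -1.0]
grasp_force: 58.8
tool_pos: [513.5, 273.2, 214.7]
ft_force: [0.3, -0.1, -1.4]
grasp_force: 58.8
```

```bash

python3 -m handwheel '[[0,0,1.5,0,0,0,0],[0,0,3,0,0,0,0],[0,0,4.5,0,0,0,0],[0,0,5.3,0,0,0,0],[0,0,5.3,0,0,0,0]]' |grep -E "pos|for"
python3 -m handwheel '[[0,0,0.4,0,0,0,0],[0,0,0.7,0,0,0,0],[0,0,1,0,0,0,0],[0,0,1,0,0,0,0]]' |grep -E "pos|for"
python3 -m handwheel '[[0,0,0.3,0,0,0,0],[0,0,0.6,0,0,0,0],[0,0,0.8,0,0,0,0],[0,0,0.8,0,0,0,0]]' |grep -E "pos|for"
```

```text
tool_pos: [513.5, 273.2, 209.5]
ft_force: [-0.9, 0.8, -1.2]
grasp_force: 58.8
tool_pos: [513.5, 273.3, 208.6]
ft_force: [1.0, -0.2, -0.9]
grasp_force: 58.8
tool_pos: [513.6, 273.3, 208.5]
ft_force: [-2.2, -1.3, 4.7]
grasp_force: 59.7
```

Contact again came at the predicted height. I'll release, rise and check.

```bash

python3 -m handwheel '[[0,0,-0.8,0,0,0,0],[0,0,-0.8,0,0,0,30],[0,0,-0.8,0,0,0,45],[0,0,-0.8,0,0,0,45],[0,0,-0.8,0,0,0,45]]' |grep -E "pos|for|wid"
python3 -m handwheel '[[0,0,-5,0,0,0,45],[0,0,-20,0,0,0,45],[0,0,-45,0,0,0,45],[0,0,-80,0,0,0,45],[0,0,-120,0,0,0,45]]' |grep -E "pos|for|wid"
python3 -m handwheel '[[0,10,-30,0,0,0,45],[0,30,-50,0,0,0,45],[0,60,-60,0,0,0,45],[0,80,-60,0,0,0,45],[0,80,-60,0,0,0,45]]' |grep -E "pos"
python3 - <<'E'
from h import *
S={c:snapshot(c) for c in("wrist","top","scene")}
for c in S: save(f"pics/end_{c}.png",S[c])
d=np.radians(14);X=np.array([np.cos(d),np.sin(d)]);Y=np.array([-X[1],X[0]]);m=np.array([570.8,297.7])
for n in("caddy","caddy_tab","brush","brush_tab","scraper","sweeper","scrub_block"):
    for c in S:
        for r in mark_of(c,n)[:1]:
            q=atz(ray(S[c],r["xy"]),223 if "tab" in n else 200)[:2]-m
            print(n,c,round(r["conf"],2),"rail x,y",np.round([q@X,q@Y],1))
for n in("dispenser","tubs","tin","soap_dish"):
    for r in mark_of("top",n)[:1]: print(n,np.round(r["xy"]),round(r["conf"],2))
print(get_obs()["t"])
E
```

```text
tool_pos: [513.6, 273.2, 208.4]
ft_force: [1.3, -1.2, -0.6]
gripper_width: 0.525
grasp_force: 0.0
tool_pos: [512.8, 273.0, 329.2]
ft_force: [0.7, 1.2, -0.3]
gripper_width: 0.528
grasp_force: 0.0
tool_pos: [533.7, 193.5, 389.6]
caddy wrist 0.91 rail x,y [58.2 -4.7]
caddy top 0.57 rail x,y [-251.4 -516.5]
caddy scene 0.56 rail x,y [62.  -1.9]
caddy_tab wrist 0.65 rail x,y [ 58.7 -11.7]
caddy_tab scene 0.79 rail x,y [ 63.  -11.4]
brush wrist 0.8 rail x,y [-59.5  -4.4]
brush top 0.5 rail x,y [-122.2   -0.8]
brush scene 0.64 rail x,y [-62.6   4.2]
brush_tab wrist 0.69 rail x,y [-59.6 -10.5]
brush_tab top 0.48 rail x,y [-60.9  -8.7]
brush_tab scene 0.89 rail x,y [-57.7   7.3]
scraper wrist 0.56 rail x,y [-121.6   -0. ]
scraper scene 0.82 rail x,y [-114.   -10.6]
sweeper top 0.42 rail x,y [126.7  -0.1]
sweeper scene 0.87 rail x,y [118.1  14.3]
scrub_block wrist 0.83 rail x,y [-2. -2.]
scrub_block scene 0.8 rail x,y [ -6.  -24.2]
dispenser [385. 211.] 0.64
tubs [454. 278.] 0.96
tin [321. 278.] 0.67
soap_dish [320. 213.] 0.6
26.95
```

```bash
python3 -c "
from cell import *
print(finish_job())"
```

```text
the job is handed in; nothing more can be done
None
```

The caddy hangs at the blue tag and the brush at the red, both fully down on the rail within about 2 mm along it and 5 mm across it; the neighbours and the things on the base show no movement beyond measurement error, and I handed the job in at about 27 s (no verdict was returned).

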